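# Find the dragging sleeve in the sample wheel

## Robot

A 6-joint arm with a two-finger parallel gripper is mounted at the origin on the work surface. World frame = base frame: x ahead of the robot, y to its left, z up, the work surface at z = 0. Lengths are in m, angles in rad, forces in N, time in s.
With the tool pointing down it reaches from about 0.35 to 0.85 m from the base axis. Payload 8.1 kg.
Tool frame: the origin (TCP) lies at the very end of the fingers, on their centre line; the grasp point (between the pads) lies 19 mm behind it (grip_point_offset is the distance from the TCP to the grasp point, in m); z points along the fingers, y is the line along which they close (so a half turn about z gives the same grasp; the last joint's range is limited). The gripper opens to 85 mm and grips with 20 to 120 N. Pads are 22 mm wide; open, the fingers measure 114 mm over their backs; the gripper's body (76 mm by 85 mm) begins 54 mm behind the grasp point. The pads swing forward as they close: fully open they stand 13 mm farther back than shut.
Start: joints at [-1.357, 0.13, 1.488, -0, 1.523, -0.085], TCP at [0.177, -0.573, 0.231] pointing down, gripper open.
Joint ranges: [-2.96, 2.96], [-0.89, 2.26], [0.02, 2.5], [-1.34, 4.48], [0, 2.73], [-2.66, 2.66]. Speed limits (rad/s): [2.39, 2.39, 2.79, 3.14, 3.14, 3.14].

## Interface

Orientations are given as a 3x3 rotation matrix whose columns are the frame's x, y, z axes.
In Python, from rig import * gives the robot as it stands. The module is installed in compiled form; this text tells all that it offers.
- The arm moves only by the tool arm_command, never from a script. Its argument "steps" is a list of rows, each a list of 2 entries, a list of its own where there are three numbers: the shift along the tool's x, y, z in mm, then the turn, a rotation vector about the tool's x, y, z in rad. A call has 1 to 20 rows; each row shifts and turns the commanded pose from where the row before left it, along the tool's axes as they then stand; what a row does not reach is not made up. A row lasts 1/12 s, in which the tool goes at most 41.7 mm and 7.16 degrees, less where a joint would pass 70% of its speed; a pose out of reach is approached as far as the arm can. A call with a gripper value outside its range is refused whole. "fingers" is the finger opening in mm, from 0 to 85.4, set as the call begins (left out, the last holds). The fingers move at their own pace and stop on an object; "newtons" is the grip in N (left out, the last holds). Time passes only in rows, so rows that do not move let the fingers close. It gives the time, the measured TCP pose, the force and the opening at its end, in the units of the state.
- state(): the state, without advancing time (a new reading comes with each control period).
- camera(name): name is "side" or "top" or "wrist"; returns the picture (384x512x3 uint8, red, green, blue); there is no depth.
- camera_info(name): a dict with "camera_matrix" (3x3 intrinsics, pixels), "eye" and "rotation" of the camera in the world; the wrist camera has in their place "tool_from_camera" (4x4, takes a point from camera to tool coordinates, whose origin is the TCP and whose axes are the flange's). Camera axes: x right, y down, z forward; pixel columns grow to the right and rows downward; lengths in m; the calibration is good to about 2 mm. A picture is of the moment at which its call begins: read the wrist's pose just before it. camera_info takes no time and is no camera call.
- job_done(): hands the job in, once; it reports no verdict.
The state is a dict: "time_s": time; "qpos": joint angles; "qvel": joint speeds; "joint_torque": joint torques, N m; "position": TCP position; "ee_rot": TCP orientation; "ft_force": force on the tool from outside, world axes, zero at the start; "torque": the same for the moment, N m; "width": opening from 0.0 (shut) to 1.0 (fully open).
Only numpy, scipy, OpenCV 4.12 (cv2) and the standard library are available. Lean on these libraries where they do the work, as an engineer would, in place of code of your own. Each camera call takes 0.05 s, during which the arm holds its last target. There are 200 camera calls.

## Task

The sample wheel of the analyser drags at one spot because one of its eight sleeves hangs too low and rubs on the sensing finger under the wheel. Turn the wheel slowly by hand, anticlockwise, until you feel the drag rise and stop right there without forcing it past; then lift out the sleeve that stands at the finger and hang it upright, fully home, in the empty hole of the tube rack. Turn the wheel on, anticlockwise, until it has made at least one complete turn from where it stood at first, to be sure it now runs freely; leave the other seven sleeves in their sockets and the rest of the bench alone.

Things in the scene. Friction and masses are not known exactly. Their poses are not given: they have to be found in the camera images.
- analyser: Bench sample analyser, fixed: pale square housing 280 x 280 mm, its deck 85 mm above the bench, with a round open well of 216 mm diameter; on its +y side an electronics box (280 x 150 mm, 120 mm high, a parked probe up to 171 mm at its far corner). Origin on the bench under the middle of the well.
- wheel_centre (a point): Point on the upright axis of the sample wheel, 115 mm above the bench, at the level on which the sleeve heads rest. A black round knob (36 mm diameter) on the axis stands 28 mm above this level.
- wheel (a joint): Turn of the sample wheel in rad: 0 at the start, growing anticlockwise seen from above; it turns without end and stays where it is left, except that the pushed finger springs it back a little when let go. The wheel (192 mm diameter, pale) has 8 tubular sockets 45 degrees apart, 75 mm from the axis, each holding one sleeve. Running free it drags with about 0.05 N m (0.7 N at the sleeves).
- sensing_point (a point): Top edge of the sensing finger at rest, hidden under the wheel on the sleeves' 75 mm circle, 46 mm above the bench: a 4 mm steel blade reaching inwards from below the small black cap on the deck. Sound sleeves end at 50 mm and pass over; the low one ends at 40 mm and begins to push it some 10 to 0 mm before standing over it. It gives sideways on a spring, about 0.35 N per mm.
- sleeve_1: Grey plastic tube sleeve hanging in a wheel socket: ribbed head 26 mm diameter, 30 mm high, above a 17 mm stem of 65 mm that goes down into the socket (1 mm play all round, so it can lean a little). Origin on its axis at the underside of the head; z up. The eight look alike; one of them, not known which, has a rubber foot that has crept 10 mm out of its lower end (stem 75 mm long in all). 50 to 85 g.
- sleeve_2: Grey plastic tube sleeve hanging in a wheel socket: ribbed head 26 mm diameter, 30 mm high, above a 17 mm stem of 65 mm that goes down into the socket (1 mm play all round, so it can lean a little). Origin on its axis at the underside of the head; z up. The eight look alike; one of them, not known which, has a rubber foot that has crept 10 mm out of its lower end (stem 75 mm long in all). 50 to 85 g.
- sleeve_3: Grey plastic tube sleeve hanging in a wheel socket: ribbed head 26 mm diameter, 30 mm high, above a 17 mm stem of 65 mm that goes down into the socket (1 mm play all round, so it can lean a little). Origin on its axis at the underside of the head; z up. The eight look alike; one of them, not known which, has a rubber foot that has crept 10 mm out of its lower end (stem 75 mm long in all). 50 to 85 g.
- sleeve_4: Grey plastic tube sleeve hanging in a wheel socket: ribbed head 26 mm diameter, 30 mm high, above a 17 mm stem of 65 mm that goes down into the socket (1 mm play all round, so it can lean a little). Origin on its axis at the underside of the head; z up. The eight look alike; one of them, not known which, has a rubber foot that has crept 10 mm out of its lower end (stem 75 mm long in all). 50 to 85 g.
- sleeve_5: Grey plastic tube sleeve hanging in a wheel socket: ribbed head 26 mm diameter, 30 mm high, above a 17 mm stem of 65 mm that goes down into the socket (1 mm play all round, so it can lean a little). Origin on its axis at the underside of the head; z up. The eight look alike; one of them, not known which, has a rubber foot that has crept 10 mm out of its lower end (stem 75 mm long in all). 50 to 85 g.
- sleeve_6: Grey plastic tube sleeve hanging in a wheel socket: ribbed head 26 mm diameter, 30 mm high, above a 17 mm stem of 65 mm that goes down into the socket (1 mm play all round, so it can lean a little). Origin on its axis at the underside of the head; z up. The eight look alike; one of them, not known which, has a rubber foot that has crept 10 mm out of its lower end (stem 75 mm long in all). 50 to 85 g.
- sleeve_7: Grey plastic tube sleeve hanging in a wheel socket: ribbed head 26 mm diameter, 30 mm high, above a 17 mm stem of 65 mm that goes down into the socket (1 mm play all round, so it can lean a little). Origin on its axis at the underside of the head; z up. The eight look alike; one of them, not known which, has a rubber foot that has crept 10 mm out of its lower end (stem 75 mm long in all). 50 to 85 g.
- sleeve_8: Grey plastic tube sleeve hanging in a wheel socket: ribbed head 26 mm diameter, 30 mm high, above a 17 mm stem of 65 mm that goes down into the socket (1 mm play all round, so it can lean a little). Origin on its axis at the underside of the head; z up. The eight look alike; one of them, not known which, has a rubber foot that has crept 10 mm out of its lower end (stem 75 mm long in all). 50 to 85 g.
- rack: White plastic tube rack, fixed, 92 x 160 mm, top 85 mm above the bench. Two rows of three places along its y, 50 mm apart; five hold thin capped tubes (118 mm high, caps 16 mm), only the middle place of the row on its -x side is empty. Rows at x = -21 and +27 mm. Origin: middle of its underside.
- rack_hole (a point): Mouth of the rack's empty hole: 22 mm diameter, at the level of the rack's top face. A sleeve hung in it rests with its head's underside on the top face.
- reagent_bottle: Amber bottle, 66 mm diameter, 150 mm high, a bystander; origin in the middle of its underside.
- enamel_cup: White lidded enamel cup, 84 mm diameter, 106 mm high, a bystander; origin in the middle of its underside.
- petri_stack: Stack of three petri dishes, 90 mm diameter, 45 mm high, a bystander; origin in the middle of its underside.
- carton: White carton 80 x 130 x 60 mm, a bystander; origin in the middle of its underside.
- steel_jar: Steel jar with lid, 80 mm diameter, 90 mm high, a bystander; origin in the middle of its underside.
- forceps: Steel forceps lying flat, 150 mm long, a bystander; origin in the middle of its underside.
Things that resemble listed ones, but are neither listed nor needed, are in the scene too. What is shaped like the sleeve_3 but yellow is not meant.

How it is judged:
On the way, in this order (a step that is already met when the one before it is completed fails the run):
1. a sleeve rubs on the sensing finger: the dragging spot is found ((contact force between analyser and sleeve_1 above 0.5 N or contact force between analyser and sleeve_2 above 0.5 N or contact force between analyser and sleeve_3 above 0.5 N or contact force between analyser and sleeve_4 above 0.5 N or contact force between analyser and sleeve_5 above 0.5 N or contact force between analyser and sleeve_6 above 0.5 N or contact force between analyser and sleeve_7 above 0.5 N or contact force between analyser and sleeve_8 above 0.5 N)), for 0.15 s.
2. one sleeve hangs in the rack hole, the other seven are in the wheel (((distance between sleeve_1 and rack_hole below 0.006 m and angle between sleeve_1's own z axis and vertical below 0.12 rad) or (distance between sleeve_2 and rack_hole below 0.006 m and angle between sleeve_2's own z axis and vertical below 0.12 rad) or (distance between sleeve_3 and rack_hole below 0.006 m and angle between sleeve_3's own z axis and vertical below 0.12 rad) or (distance between sleeve_4 and rack_hole below 0.006 m and angle between sleeve_4's own z axis and vertical below 0.12 rad) or (distance between sleeve_5 and rack_hole below 0.006 m and angle between sleeve_5's own z axis and vertical below 0.12 rad) or (distance between sleeve_6 and rack_hole below 0.006 m and angle between sleeve_6's own z axis and vertical below 0.12 rad) or (distance between sleeve_7 and rack_hole below 0.006 m and angle between sleeve_7's own z axis and vertical below 0.12 rad) or (distance between sleeve_8 and rack_hole below 0.006 m and angle between sleeve_8's own z axis and vertical below 0.12 rad)) and ((horizontal distance between sleeve_1 and wheel_centre between 0.069 and 0.081 m and z of sleeve_1 in the frame of wheel_centre between -0.005 and 0.005 m) or distance between sleeve_1 and rack_hole below 0.006 m) and ((horizontal distance between sleeve_2 and wheel_centre between 0.069 and 0.081 m and z of sleeve_2 in the frame of wheel_centre between -0.005 and 0.005 m) or distance between sleeve_2 and rack_hole below 0.006 m) and ((horizontal distance between sleeve_3 and wheel_centre between 0.069 and 0.081 m and z of sleeve_3 in the frame of wheel_centre between -0.005 and 0.005 m) or distance between sleeve_3 and rack_hole below 0.006 m) and ((horizontal distance between sleeve_4 and wheel_centre between 0.069 and 0.081 m and z of sleeve_4 in the frame of wheel_centre between -0.005 and 0.005 m) or distance between sleeve_4 and rack_hole below 0.006 m) and ((horizontal distance between sleeve_5 and wheel_centre between 0.069 and 0.081 m and z of sleeve_5 in the frame of wheel_centre between -0.005 and 0.005 m) or distance between sleeve_5 and rack_hole below 0.006 m) and ((horizontal distance between sleeve_6 and wheel_centre between 0.069 and 0.081 m and z of sleeve_6 in the frame of wheel_centre between -0.005 and 0.005 m) or distance between sleeve_6 and rack_hole below 0.006 m) and ((horizontal distance between sleeve_7 and wheel_centre between 0.069 and 0.081 m and z of sleeve_7 in the frame of wheel_centre between -0.005 and 0.005 m) or distance between sleeve_7 and rack_hole below 0.006 m) and ((horizontal distance between sleeve_8 and wheel_centre between 0.069 and 0.081 m and z of sleeve_8 in the frame of wheel_centre between -0.005 and 0.005 m) or distance between sleeve_8 and rack_hole below 0.006 m)), for 0.2 s.
3. the wheel has made a complete turn anticlockwise from its start (value of joint wheel above 6.1 rad), for 0.1 s.
At the end, for the whole second after the job is handed in: One sleeve hangs home in the rack hole (within 6 mm, tilt under 0.12 rad); the other seven are seated in the wheel (within 6 mm sideways, 5 mm in height); the wheel has turned at least 6.1 rad anticlockwise in all and is at rest; no sleeve rubs on the sensing finger (all of step 2 and value of joint wheel above 6.1 rad and velocity of joint wheel between -0.1 and 0.1 rad/s and contact force between analyser and sleeve_1 below 0.3 N and contact force between analyser and sleeve_2 below 0.3 N and contact force between analyser and sleeve_3 below 0.3 N and contact force between analyser and sleeve_4 below 0.3 N and contact force between analyser and sleeve_5 below 0.3 N and contact force between analyser and sleeve_6 below 0.3 N and contact force between analyser and sleeve_7 below 0.3 N and contact force between analyser and sleeve_8 below 0.3 N and linear speed of each of sleeve_1, sleeve_2, sleeve_3, sleeve_4, sleeve_5, sleeve_6, sleeve_7, sleeve_8 below 0.03 m/s); the robot touches nothing.
It fails at once if a sleeve is forced against the sensing finger (or any part of the analyser's housing) with more than 8 N (contact force between analyser and sleeve_1 above 8 N or contact force between analyser and sleeve_2 above 8 N or contact force between analyser and sleeve_3 above 8 N or contact force between analyser and sleeve_4 above 8 N or contact force between analyser and sleeve_5 above 8 N or contact force between analyser and sleeve_6 above 8 N or contact force between analyser and sleeve_7 above 8 N or contact force between analyser and sleeve_8 above 8 N).
It fails at once if a bystander on the bench is moved by more than 25 mm (distance of any of reagent_bottle, enamel_cup, petri_stack, carton, steel_jar, forceps from where it was at the start of the episode above 0.025 m).
It also fails if it takes over 72 s, if anything falls off the work surface, if the arm or the gripper's body presses on something with over 40 N, if the wrist force passes 120 N, or if a joint passes its speed limit or range.

## Working session

There is one attempt and no reset: what is moved stays moved. The work goes in short steps, Python scripts to look and compute and a tool call to move; the robot and the scene stay as the last step left them, time stands still between calls to the robot, and variables do not carry over. Pictures are saved under pics/ and viewed, on a budget of 10 in all, crops included, one or two more only if the job needs it, and the job is handed in when it is done.

Besides the shell and the picture viewer there is one more tool, called after "Call:" by a JSON object that holds its "fn" and its "kwargs", one argument or row to a line. arm_command: Moves the arm, as the interface text tells. Its arguments: {"type":"object","properties":{"steps":{"type":"array"},"fingers":{"type":"number"},"newtons":{"type":"number"}},"required":["steps"]}

```bash
mkdir -p pics; cat > h.py <<'E'
from rig import *
import numpy as np, cv2
def ray(ci,u,v,s=None):
    d=np.linalg.inv(ci["camera_matrix"])@np.array([u,v,1.])
    if "eye" in ci: return np.array(ci["eye"]),np.array(ci["rotation"])@d
    T=np.array(ci["tool_from_camera"]); R=np.array(s["ee_rot"])
    return np.array(s["position"])+R@T[:3,3],R@T[:3,:3]@d
def onz(ci,u,v,z,s=None):
    o,d=ray(ci,u,v,s); return o+d*(z-o[2])/d[2]
def proj(ci,p,s=None):
    if "eye" in ci: c=np.array(ci["rotation"]).T@(np.array(p)-ci["eye"])
    else:
        T=np.array(ci["tool_from_camera"]); R=np.array(s["ee_rot"])
        c=T[:3,:3].T@(R.T@(np.array(p)-s["position"])-T[:3,3])
    q=np.array(ci["camera_matrix"])@c; return q[:2]/q[2]
def snap(name,f):
    s=state(); im=camera(name); cv2.imwrite("pics/"+f,im[:,:,::-1]); return s,im
E
python3 - <<'E'
from h import *
for n in("top","side"): 
    snap(n,n+"0.png"); c=camera_info(n); print(n,c)
s=state();print(s["time_s"],np.round(s["ee_rot"],3),s["width"],s["ft_force"]); print(camera_info("wrist"))
a=cv2.imread("pics/top0.png");cv2.imwrite("pics/top0b.png",cv2.resize(a,(800,600),interpolation=2))
E
```

```text
top {'camera_matrix': array([[483.63034259,   0.        , 253.83841846],
       [  0.        , 483.63034259, 192.91087397],
       [  0.        ,   0.        ,   1.        ]]), 'eye': array([ 0.24692894, -0.02321649,  1.69097945]), 'rotation': array([[-0.02681571, -0.98963082,  0.14110902],
       [-0.99958846,  0.02798469,  0.00630607],
       [-0.01018958, -0.14088185, -0.98997398]])}
side {'camera_matrix': array([[442.90245665,   0.        , 259.67698971],
       [  0.        , 442.90245665, 192.06221686],
       [  0.        ,   0.        ,   1.        ]]), 'eye': array([-0.36308   ,  0.93784511,  0.80806494]), 'rotation': array([[-0.75055556, -0.32520349,  0.57524693],
       [-0.66076084,  0.35901833, -0.65916686],
       [ 0.00783917, -0.874842  , -0.48434494]])}
0.1 [[ 0.956  0.294 -0.   ]
 [ 0.294 -0.956  0.002]
 [ 0.    -0.002 -1.   ]] 1.0002221407489134 [-0.27230152  0.62078743  0.01455246]
{'camera_matrix': array([[265.6305718 ,   0.        , 254.54718782],
       [  0.        , 265.6305718 , 192.39173651],
       [  0.        ,   0.        ,   1.        ]]), 'tool_from_camera': array([[ 9.49499860e-04, -9.48465896e-01, -3.16877804e-01,
         8.13258837e-02],
       [ 9.99998910e-01,  1.25880078e-03, -7.71372378e-04,
         9.48039009e-04],
       [ 1.13050642e-03, -3.16876726e-01,  9.48466058e-01,
        -1.42706535e-01],
       [ 0.00000000e+00,  0.00000000e+00,  0.00000000e+00,
         1.00000000e+00]])}
```

View pics/top0b.png

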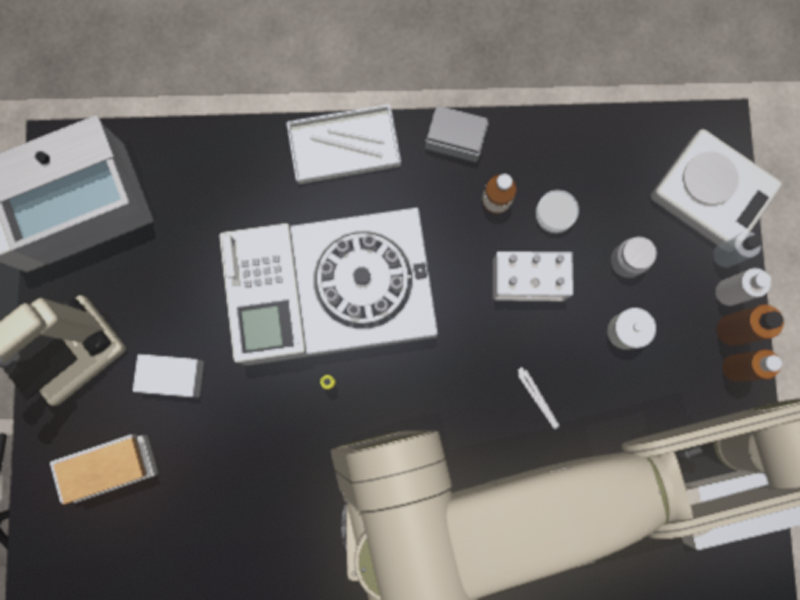

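View pics/side0.png

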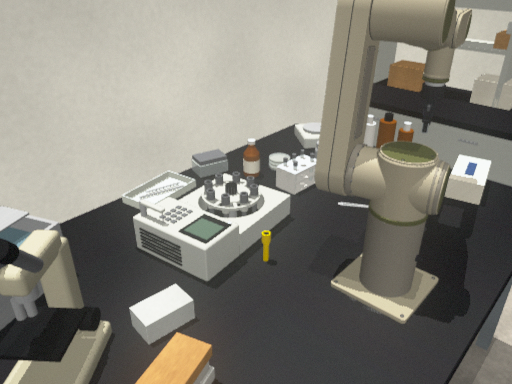

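The top view shows the wheel centre at about (362,277), with the black finger cap on its -y side at (420,271). The rack's empty hole is near (535,283) in the scaled picture. The side view shows the yellow decoy standing in front of the analyser.

```bash
python3 - <<'E'
from h import *
c=camera_info("top")
for n,u,v,z in[("knob",362,276,.143),("cap",420,271,.09),("hole",535,283,.085),("rackc-front L",500,299,.085),("rackfront R",573,299,.085),("yellow",327,381,.095),("bottle",500,190,.14)]:
    print(n,np.round(onz(c,u*.64,v*.64,z),4))
E
```

```text
knob [0.523  0.0572 0.143 ]
cap [ 0.5398 -0.0651  0.09  ]
hole [ 0.5074 -0.3115  0.085 ]
rackc-front L [ 0.4748 -0.2348  0.085 ]
rackfront R [ 0.4704 -0.3909  0.085 ]
yellow [0.3095 0.1379 0.095 ]
bottle [ 0.6997 -0.2382  0.14  ]
```

Call:
{"fn": "arm_command", "kwargs": {
  "steps": [
    [[25.8,-25,-2],[0,0,0]],
    [[25.8,-25,-2],[0,0,0]],
    [[25.8,-25,-2],[0,0,0]],
    [[25.8,-25,-2],[0,0,0]],
    [[25.8,-25,-2],[0,0,0]],
    [[25.8,-25,-2],[0,0,0]],
    [[25.8,-25,-2],[0,0,0]],
    [[25.8,-25,-2],[0,0,0]],
    [[25.8,-25,-2],[0,0,0]],
    [[25.8,-25,-2],[0,0,0]],
    [[25.8,-25,-2],[0,0,0]],
    [[25.8,-25,-2],[0,0,0]],
    [[25.8,-25,-2],[0,0,0]],
    [[25.8,-25,-2],[0,0,0]],
    [[25.8,-25,-2],[0,0,0]],
    [[25.8,-25,-2],[0,0,0]],
    [[25.8,-25,-2],[0,0,0]],
    [[25.8,-25,-2],[0,0,0]],
    [[25.8,-25,-2],[0,0,0]],
    [[25.8,-25,-2],[0,0,0]]
  ]
}}

```text
time_s: 1.77
position: [0.5229, 0.0582, 0.271]
ee_rot: [[0.956, 0.295, -0.0], [0.295, -0.956, -0.0], [-0.001, -0.0, -1.0]]
ft_force: [-0.3, 0.2, 0.9]
width: 1.0
```

Call:
{"fn": "arm_command", "kwargs": {
  "steps": [
    [[0,0,0],[0,0,0.115]],
    [[0,0,0],[0,0,0.115]],
    [[0,0,0],[0,0,0.115]],
    [[0,0,0],[0,0,0.115]],
    [[0,0,0],[0,0,0.115]],
    [[0,0,0],[0,0,0.115]],
    [[0,0,0],[0,0,0.115]],
    [[0,0,0],[0,0,0.115]],
    [[0,0,0],[0,0,0.115]],
    [[0,0,0],[0,0,0.115]],
    [[0,0,0],[0,0,0.1]],
    [[0,0,0],[0,0,0]],
    [[0,0,0],[0,0,0]]
  ]
}}

```text
time_s: 2.85
position: [0.5224, 0.0563, 0.2709]
ee_rot: [[0.583, -0.812, -0.001], [-0.812, -0.583, 0.0], [-0.0, 0.001, -1.0]]
ft_force: [0.5, -1.1, -0.6]
width: 0.999
```

```bash
python3 - <<'E'
from h import *
s,im=snap("wrist","w1.png")
print(s["time_s"],s["position"],np.round(s["ee_rot"],3),s["qpos"],s["ft_force"],s["torque"])
E
```

```text
2.85 [0.52236715 0.05631767 0.27088976] [[ 0.583 -0.812 -0.001]
 [-0.812 -0.583  0.   ]
 [-0.     0.001 -1.   ]] [ 9.78329768e-03 -8.51056454e-02  1.63527812e+00  1.25618457e-05
  1.59220130e+00  2.52859060e+00] [ 0.46172538 -1.1232406  -0.62753974] [-0.03988591 -0.00544744  0.05299287]
```

View pics/w1.png

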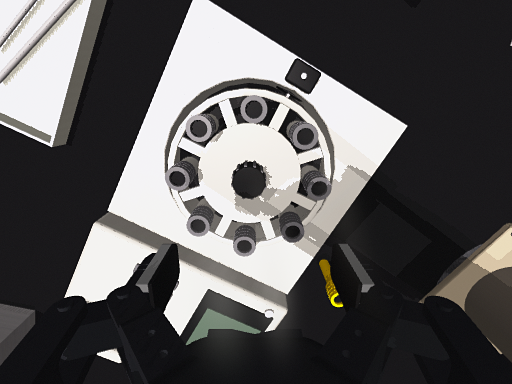

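The wrist view shows eight sleeve tops on a circle with the knob at (249,180), the cap at (303,76), and the blade showing in the well gap near (289,95).

```bash
python3 - <<'E'
from h import *
from scipy.optimize import least_squares
s=state();c=camera_info("wrist")
P=[(254,109),(306,134),(319,187),(292,231),(244,245),(198,225),(177,178),(199,128)]
p=np.array([onz(c,u,v,.145,s)[:2] for u,v in P])
r=least_squares(lambda q:np.hypot(*(p-q[:2]).T)-q[2],[.52,.056,.075]).x
print(r, np.degrees(np.arctan2(*(p-r[:2]).T[::-1])))
k=onz(c,249,180,.143,s);print("knob",k)
for n,u,v,z in[("cap",303,76,.09),("blade",288,95,.046),("blade",291,94,.046),("blade85",289,95,.085)]:
    q=onz(c,u,v,z,s);d=q[:2]-r[:2];print(n,q,np.hypot(*d),np.degrees(np.arctan2(d[1],d[0])))
# noise probe
T=[]
for i in range(6): camera("side");t=state();T.append(np.r_[t["ft_force"],t["torque"]])
T=np.array(T);print(T.mean(0).round(3),T.std(0).round(3),state()["time_s"])
E
```

```text
[0.52886445 0.05698765 0.07481867] [ -58.55100025 -102.9876422  -148.07178935  166.08341224  121.1905514
   76.69559575   32.0292392   -13.22789303]
knob [0.52993464 0.05510457 0.143     ]
cap [ 0.54302581 -0.06604575  0.09      ] 0.1238457131323704 -83.43404841282548
blade [ 0.54080928 -0.04450046  0.046     ] 0.10218862488073878 -83.28734567276904
blade [ 0.5384003  -0.04773875  0.046     ] 0.10515964230034523 -84.79728357648992
blade85 [ 0.54298536 -0.04160034  0.085     ] 0.09959413672017306 -81.84887317210998
[-0.03   0.188 -0.217  0.024 -0.011 -0.   ] [0.385 0.512 0.418 0.038 0.022 0.02 ] 3.2
```

Call:
{"fn": "arm_command", "kwargs": {
  "steps": [
    [[4,-5.7,10],[0,0,0]],
    [[0,0,25],[0,0,0]],
    [[0,0,25],[0,0,0]],
    [[0,0,25],[0,0,0]],
    [[0,0,25],[0,0,0]],
    [[0,0,15],[0,0,0]],
    [[0,0,15],[0,0,0]],
    [[0,0,10],[0,0,0]],
    [[0,0,0],[0,0,0]]
  ],
  "fingers": 60,
  "newtons": 50
}}

```text
time_s: 3.95
position: [0.5278, 0.0563, 0.118]
ee_rot: [[0.581, -0.814, -0.005], [-0.814, -0.581, -0.0], [-0.003, 0.004, -1.0]]
ft_force: [-0.7, 0.1, 0.6]
width: 0.701
```

Call:
{"fn": "arm_command", "kwargs": {
  "steps": [
    [[0,0,0],[0,0,0]],
    [[0,0,0],[0,0,0]],
    [[0,0,0],[0,0,0]],
    [[0,0,0],[0,0,0]],
    [[0,0,0],[0,0,0]],
    [[0,0,0],[0,0,0]]
  ],
  "fingers": 20,
  "newtons": 50
}}

```text
time_s: 4.45
position: [0.5304, 0.0564, 0.1226]
ee_rot: [[0.581, -0.814, 0.002], [-0.814, -0.581, 0.0], [0.001, -0.002, -1.0]]
ft_force: [-1.0, 0.4, 5.7]
width: 0.402
```

```bash
cat >> h.py <<'E'
def ft(n=5):
    T=[]
    for i in range(n): camera("side");t=state();T.append(np.r_[t["ft_force"],t["torque"]])
    R=np.array(t["ee_rot"]);print("t",round(t["time_s"],2),"pos",np.round(t["position"],4),"yaw",round(np.degrees(np.arctan2(R[1,0],R[0,0])),1),"q6",round(t["qpos"][5],3),"w",round(t["width"]*85.4,1),"ft",np.mean(T,0).round(3))
E
python3 -c "
from h import *
ft()"
```

```text
t 4.7 pos [0.5304 0.0564 0.1226] yaw -54.5 q6 2.532 w 34.5 ft [-1.16   0.537  6.018  0.018  0.252  0.022]
```

Call:
{"fn": "arm_command", "kwargs": {
  "steps": [
    [[0,0,-1.5],[0,0,-0.02]],
    [[0,0,0],[0,0,-0.035]],
    [[0,0,0],[0,0,-0.035]],
    [[0,0,0],[0,0,-0.035]],
    [[0,0,0],[0,0,-0.035]],
    [[0,0,0],[0,0,-0.02]]
  ]
}}

```text
time_s: 5.2
position: [0.5307, 0.0567, 0.1227]
ee_rot: [[0.719, -0.695, 0.003], [-0.695, -0.719, 0.001], [0.001, -0.002, -1.0]]
ft_force: [9.0, 2.4, -7.1]
width: 0.404
```

```bash
python3 -c "
from h import *
ft()"
```

```text
t 5.45 pos [0.5307 0.0567 0.1227] yaw -44.1 q6 2.351 w 34.1 ft [ 8.063  2.266 -6.934  0.312 -1.288  0.045]
```

Call:
{"fn": "arm_command", "kwargs": {
  "steps": [
    [[0,0,0],[0,0,-0.025]],
    [[0,0,0],[0,0,-0.025]],
    [[0,0,0],[0,0,-0.025]],
    [[0,0,0],[0,0,-0.025]],
    [[0,0,0],[0,0,-0.025]],
    [[0,0,0],[0,0,-0.025]],
    [[0,0,0],[0,0,-0.025]],
    [[0,0,0],[0,0,-0.025]],
    [[0,0,0],[0,0,-0.02]]
  ]
}}

```text
time_s: 6.2
position: [0.5311, 0.0572, 0.1227]
ee_rot: [[0.853, -0.522, 0.004], [-0.522, -0.853, 0.001], [0.002, -0.003, -1.0]]
ft_force: [10.4, 4.4, -8.6]
width: 0.398
```

```bash
python3 -c "
from h import *
ft()"
```

```text
t 6.45 pos [0.5311 0.0572 0.1227] yaw -31.5 q6 2.131 w 34.0 ft [ 1.0921e+01  4.8540e+00 -8.6230e+00  6.4200e-01 -1.6470e+00  3.0000e-03]
```

Call:
{"fn": "arm_command", "kwargs": {
  "steps": [
    [[0.4,-0.5,0.5],[0,0,0]],
    [[0.4,-0.5,0.4],[0,0,-0.01]],
    [[0,0,0],[0,0,-0.01]],
    [[0,0,0],[0,0,0]]
  ]
}}

```text
time_s: 6.78
position: [0.5312, 0.0573, 0.1226]
ee_rot: [[0.863, -0.505, 0.001], [-0.505, -0.863, 0.001], [0.001, -0.001, -1.0]]
ft_force: [-0.6, 4.1, 5.4]
width: 0.398
```

```bash
python3 -c "
from h import *
ft()"
```

```text
t 7.03 pos [0.5312 0.0573 0.1226] yaw -30.4 q6 2.112 w 34.5 ft [-0.201  4.165  5.428  0.659  0.051  0.046]
```

Call:
{"fn": "arm_command", "kwargs": {
  "steps": [
    [[-0.2,-0.4,-0.5],[0,0,-0.042]],
    [[0,0,0],[0,0,-0.042]],
    [[0,0,0],[0,0,-0.042]],
    [[0,0,0],[0,0,-0.042]],
    [[0,0,0],[0,0,-0.042]],
    [[0,0,0],[0,0,-0.042]],
    [[0,0,0],[0,0,-0.042]],
    [[0,0,0],[0,0,-0.042]],
    [[0,0,0],[0,0,-0.042]],
    [[0,0,0],[0,0,-0.042]],
    [[0,0,0],[0,0,-0.042]],
    [[0,0,0],[0,0,-0.042]],
    [[0,0,0],[0,0,-0.042]],
    [[0,0,0],[0,0,-0.042]],
    [[0,0,0],[0,0,-0.03]],
    [[0,0,0],[0,0,-0.03]],
    [[0,0,0],[0,0,-0.03]],
    [[0,0,0],[0,0,-0.03]],
    [[0,0,0],[0,0,-0.03]],
    [[0,0,0],[0,0,-0.03]]
  ]
}}

```text
time_s: 8.7
position: [0.5315, 0.0593, 0.1227]
ee_rot: [[0.972, 0.237, 0.002], [0.237, -0.972, 0.003], [0.003, -0.003, -1.0]]
ft_force: [3.9, 12.6, 0.8]
width: 0.396
```

```bash
python3 -c "
from h import *
ft()"
```

```text
t 8.95 pos [0.5315 0.0593 0.1226] yaw 13.6 q6 1.345 w 34.3 ft [ 3.9450e+00  1.1582e+01 -2.5100e-01  1.8550e+00 -6.9400e-01 -3.0000e-03]
```

Call:
{"fn": "arm_command", "kwargs": {
  "steps": [
    [[0.4,-0.6,0],[0,0,0]],
    [[0.3,-0.6,0],[0,0,-0.012]],
    [[0,0,0],[0,0,-0.012]],
    [[0,0,0],[0,0,-0.012]]
  ]
}}

```text
time_s: 9.28
position: [0.5315, 0.0595, 0.1226]
ee_rot: [[0.963, 0.271, 0.001], [0.271, -0.963, 0.001], [0.001, -0.001, -1.0]]
ft_force: [0.4, 7.1, 2.3]
width: 0.399
```

```bash
python3 -c "
from h import *
ft(4)"
```

```text
t 9.48 pos [0.5315 0.0595 0.1226] yaw 15.7 q6 1.311 w 34.1 ft [ 1.548  6.864  2.111  1.097 -0.26   0.039]
```

Call:
{"fn": "arm_command", "kwargs": {
  "steps": [
    [[0.2,-0.8,0],[0,0,-0.04]],
    [[0,-0.11,0],[0,0,-0.04]],
    [[0,-0.11,0],[0,0,-0.04]],
    [[0,-0.11,0],[0,0,-0.04]],
    [[0,-0.11,0],[0,0,-0.04]],
    [[0,-0.11,0],[0,0,-0.04]],
    [[0,-0.11,0],[0,0,-0.04]],
    [[0,-0.11,0],[0,0,-0.04]],
    [[0,-0.11,0],[0,0,-0.04]],
    [[0,-0.11,0],[0,0,-0.04]],
    [[0,-0.11,0],[0,0,-0.04]],
    [[0,-0.11,0],[0,0,-0.04]],
    [[0,-0.11,0],[0,0,-0.04]],
    [[0,-0.11,0],[0,0,-0.04]],
    [[0,-0.11,0],[0,0,-0.04]],
    [[0,-0.09,0],[0,0,-0.03]],
    [[0,-0.09,0],[0,0,-0.03]],
    [[0,-0.09,0],[0,0,-0.03]],
    [[0,-0.09,0],[0,0,-0.03]],
    [[0,-0.09,0],[0,0,-0.03]]
  ]
}}

```text
time_s: 11.15
position: [0.5302, 0.0612, 0.1226]
ee_rot: [[0.519, 0.854, 0.001], [0.854, -0.519, 0.0], [0.001, 0.0, -1.0]]
ft_force: [0.5, 4.0, 1.8]
width: 0.4
```

```bash
python3 -c "
from h import *
ft(4)"
```

```text
t 11.35 pos [0.5302 0.0612 0.1226] yaw 58.6 q6 0.567 w 34.4 ft [ 1.179  3.792  2.971  0.72  -0.107  0.042]
```

Call:
{"fn": "arm_command", "kwargs": {
  "steps": [
    [[0.2,-0.3,0],[0,0,-0.042]],
    [[0,-0.12,0],[0,0,-0.042]],
    [[0,-0.12,0],[0,0,-0.042]],
    [[0,-0.12,0],[0,0,-0.042]],
    [[0,-0.12,0],[0,0,-0.042]],
    [[0,-0.12,0],[0,0,-0.042]],
    [[0,-0.12,0],[0,0,-0.042]],
    [[0,-0.12,0],[0,0,-0.042]],
    [[0,-0.12,0],[0,0,-0.042]],
    [[0,-0.12,0],[0,0,-0.042]],
    [[0,-0.12,0],[0,0,-0.042]],
    [[0,-0.12,0],[0,0,-0.042]],
    [[0,-0.12,0],[0,0,-0.042]],
    [[0,-0.12,0],[0,0,-0.042]],
    [[0,-0.12,0],[0,0,-0.042]],
    [[0,-0.09,0],[0,0,-0.031]],
    [[0,-0.09,0],[0,0,-0.031]],
    [[0,-0.09,0],[0,0,-0.031]],
    [[0,-0.09,0],[0,0,-0.031]],
    [[0,-0.09,0],[0,0,-0.031]]
  ]
}}

```text
time_s: 13.02
position: [0.528, 0.0615, 0.1226]
ee_rot: [[-0.235, 0.972, 0.001], [0.972, 0.235, -0.0], [-0.0, 0.001, -1.0]]
ft_force: [1.0, 3.3, 3.8]
width: 0.4
```

```bash
python3 -c "
from h import *
ft(4)"
```

```text
t 13.22 pos [0.528  0.0615 0.1226] yaw 103.5 q6 -0.216 w 34.2 ft [ 1.386  3.325  2.975  0.465 -0.17   0.048]
```

```bash
python3 -c "
from h import *
snap('wrist','w2.png')
a=cv2.imread('pics/w2.png')
b=camera('top')[:,:,::-1][140:220,180:300]
b=cv2.resize(b,(512,341),interpolation=2)
cv2.imwrite('pics/w2c.png',np.vstack([cv2.resize(a,(341,256)).copy() if 0 else cv2.resize(a,(512,256)),b]))
"
```

```text
(no output)
```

View pics/w2c.png

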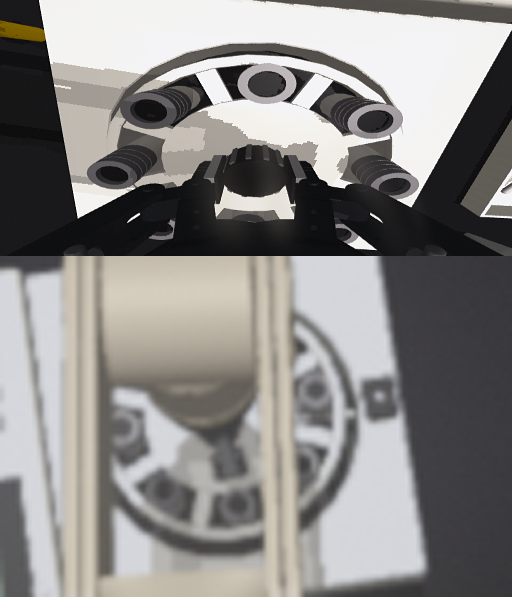

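The wheel turns with the gripper: the wrist view has the same sleeve ahead of the knob, and the top crop has a sleeve at (316,390) next to the cap at (380,398). I'll go on to the next sleeve.

Call:
{"fn": "arm_command", "kwargs": {
  "steps": [
    [[0.2,-0.1,0],[0,0,-0.042]],
    [[0,-0.12,0],[0,0,-0.042]],
    [[0,-0.12,0],[0,0,-0.042]],
    [[0,-0.12,0],[0,0,-0.042]],
    [[0,-0.12,0],[0,0,-0.042]],
    [[0,-0.12,0],[0,0,-0.042]],
    [[0,-0.12,0],[0,0,-0.042]],
    [[0,-0.12,0],[0,0,-0.042]],
    [[0,-0.12,0],[0,0,-0.042]],
    [[0,-0.12,0],[0,0,-0.042]],
    [[0,-0.12,0],[0,0,-0.042]],
    [[0,-0.12,0],[0,0,-0.042]],
    [[0,-0.12,0],[0,0,-0.042]],
    [[0,-0.12,0],[0,0,-0.042]],
    [[0,-0.12,0],[0,0,-0.042]],
    [[0,-0.09,0],[0,0,-0.031]],
    [[0,-0.09,0],[0,0,-0.031]],
    [[0,-0.09,0],[0,0,-0.031]],
    [[0,-0.09,0],[0,0,-0.031]],
    [[0,-0.09,0],[0,0,-0.031]]
  ]
}}

```text
time_s: 14.98
position: [0.5262, 0.0602, 0.1226]
ee_rot: [[-0.853, 0.521, 0.001], [0.521, 0.853, -0.0], [-0.001, -0.0, -1.0]]
ft_force: [1.9, 1.5, 3.8]
width: 0.401
```

```bash
python3 -c "
from h import *
ft(4)"
```

```text
t 15.18 pos [0.5262 0.0603 0.1226] yaw 148.5 q6 -1.003 w 34.4 ft [ 2.392  0.698  3.721  0.129 -0.289  0.072]
```

Call:
{"fn": "arm_command", "kwargs": {
  "steps": [
    [[0,-0.05,0],[0,0,-0.012]],
    [[0,-0.05,0],[0,0,-0.012]],
    [[0,0,0],[0,0,-0.012]],
    [[0,0,0],[0,0,0]]
  ]
}}

```text
time_s: 15.52
position: [0.5262, 0.0602, 0.1226]
ee_rot: [[-0.872, 0.49, 0.001], [0.49, 0.872, -0.0], [-0.001, -0.0, -1.0]]
ft_force: [2.3, -1.8, 4.4]
width: 0.398
```

```bash
python3 -c "
from h import *
ft(5)"
```

```text
t 15.77 pos [0.5261 0.0602 0.1226] yaw 150.6 q6 -1.04 w 34.1 ft [ 3.705 -1.676  4.631 -0.342 -0.539  0.021]
```

Call:
{"fn": "arm_command", "kwargs": {
  "steps": [
    [[-0.2,0.1,-0.2],[0,0,-0.04]],
    [[0,-0.11,0],[0,0,-0.04]],
    [[0,-0.11,0],[0,0,-0.04]],
    [[0,-0.11,0],[0,0,-0.04]],
    [[0,-0.11,0],[0,0,-0.04]],
    [[0,-0.11,0],[0,0,-0.04]],
    [[0,-0.11,0],[0,0,-0.04]],
    [[0,-0.11,0],[0,0,-0.04]],
    [[0,-0.11,0],[0,0,-0.04]],
    [[0,-0.11,0],[0,0,-0.04]],
    [[0,-0.11,0],[0,0,-0.04]],
    [[0,-0.11,0],[0,0,-0.04]],
    [[0,-0.11,0],[0,0,-0.04]],
    [[0,-0.11,0],[0,0,-0.04]],
    [[0,-0.11,0],[0,0,-0.04]],
    [[0,-0.09,0],[0,0,-0.03]],
    [[0,-0.09,0],[0,0,-0.03]],
    [[0,-0.09,0],[0,0,-0.03]],
    [[0,-0.09,0],[0,0,-0.03]],
    [[0,-0.09,0],[0,0,-0.03]]
  ]
}}

```text
time_s: 17.43
position: [0.5259, 0.0581, 0.1226]
ee_rot: [[-0.972, -0.236, -0.0], [-0.236, 0.972, -0.001], [0.0, -0.001, -1.0]]
ft_force: [2.2, -3.1, 3.9]
width: 0.401
```

```bash
python3 -c "
from h import *
ft(4)"
```

```text
t 17.63 pos [0.5259 0.0581 0.1226] yaw -166.5 q6 -1.793 w 34.3 ft [ 2.94  -3.577  4.656 -0.638 -0.478 -0.306]
```

The torque has risen to -0.31 N m, so this is the dragging sleeve, pressing with about 3.5–4 N. I'll ease back a little, let go, rise and look.

Call:
{"fn": "arm_command", "kwargs": {
  "steps": [
    [[0,0.1,0],[0,0,0.03]],
    [[0,0.1,0],[0,0,0.03]],
    [[0,0.1,0],[0,0,0.02]],
    [[0,0,0],[0,0,0]]
  ]
}}

```text
time_s: 17.97
position: [0.5258, 0.0584, 0.1226]
ee_rot: [[-0.988, -0.154, -0.0], [-0.154, 0.988, -0.001], [0.0, -0.001, -1.0]]
ft_force: [2.7, -4.6, 4.9]
width: 0.397
```

Call:
{"fn": "arm_command", "kwargs": {
  "steps": [
    [[0,0,0],[0,0,0]],
    [[0,0,0],[0,0,0]],
    [[0,0,0],[0,0,0]],
    [[0,0,-10],[0,0,0]],
    [[0,0,-20],[0,0,0]],
    [[0,0,-30],[0,0,0]],
    [[0,0,-30],[0,0,0]],
    [[0,0,-30],[0,0,0.03]],
    [[0,0,-15],[0,0,0.03]],
    [[0,0,0],[0,0,0]]
  ],
  "fingers": 56
}}

```text
time_s: 18.8
position: [0.5278, 0.0591, 0.2635]
ee_rot: [[-0.995, -0.096, 0.008], [-0.096, 0.995, 0.0], [-0.008, -0.0, -1.0]]
ft_force: [-0.3, 0.1, 0.8]
width: 0.655
```

```bash
python3 -c "
from h import *
s,im=snap('wrist','w3.png');ft(2);print(s['position'],s['ee_rot'])"
```

```text
t 18.95 pos [0.5254 0.059  0.2571] yaw -174.4 q6 -1.654 w 56.3 ft [-0.072  0.     0.01   0.006  0.015  0.033]
[0.52784174 0.059116   0.26348637] [[-9.95396171e-01 -9.55243173e-02  7.84652400e-03]
 [-9.55241289e-02  9.95427035e-01  3.99642289e-04]
 [-7.84881768e-03 -3.51729966e-04 -9.99969136e-01]]
```

View pics/w3.png

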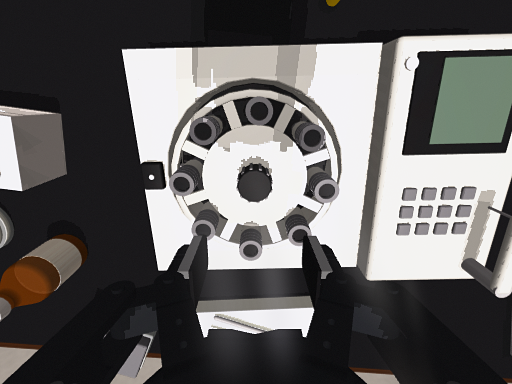

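The sleeve at the finger is at (183,183), beside the cap at (152,176).

```bash
python3 - <<'E'
from h import *
from scipy.optimize import least_squares
c=camera_info("wrist");s=dict(position=np.array([0.52784174,0.059116,0.26348637]),ee_rot=np.array([[-9.95396171e-01,-9.55243173e-02,7.84652400e-03],[-9.55241289e-02,9.95427035e-01,3.99642289e-04],[-7.84881768e-03,-3.51729966e-04,-9.99969136e-01]]))
P=[(183,183),(259,108),(312,136),(325,190),(300,230),(250,249),(204,229),(205,131)]
p=np.array([onz(c,u,v,.145,s)[:2] for u,v in P])
r=least_squares(lambda q:np.hypot(*(p-q[:2]).T)-q[2],[.52,.056,.075]).x
a=np.degrees(np.arctan2(*(p-r[:2]).T[::-1]));print(r,a,np.mod(a,45),p[0])
d=onz(c,152,176,.09,s)[:2]-r[:2];print("cap",np.degrees(np.arctan2(d[1],d[0])))
E
```

```text
[0.52632729 0.0581117  0.07366761] [ -85.95009603 -177.80109332  137.02857156   91.08053107   49.48056246
    1.83221119  -41.86285932 -133.22906259] [4.04990397 2.19890668 2.02857156 1.08053107 4.48056246 1.83221119
 3.13714068 1.77093741] [ 0.53148859 -0.01478582]
cap -81.83228763619636
```

Call:
{"fn": "arm_command", "kwargs": {
  "steps": [
    [[0,-25,0],[0,0,0]],
    [[0,-25,0],[0,0,0]],
    [[0,-25,0],[0,0,0]],
    [[0,0,25],[0,0,0]],
    [[0,0,25],[0,0,0]],
    [[0,0,25],[0,0,0]],
    [[0,0,20],[0,0,0]],
    [[0,0,15],[0,0,0]],
    [[0,0,15],[0,0,0]],
    [[0,0,11],[0,0,0]],
    [[0,0,0],[0,0,0]],
    [[0,0,0],[0,0,0]]
  ],
  "fingers": 50,
  "newtons": 30
}}

```text
time_s: 19.95
position: [0.5319, -0.0156, 0.1203]
ee_rot: [[-0.995, -0.097, -0.003], [-0.097, 0.995, 0.0], [0.003, 0.001, -1.0]]
ft_force: [0.5, -0.2, -0.5]
width: 0.587
```

```bash
python3 -c "
from h import *
s,im=snap('wrist','w4.png');ft(1)"
```

```text
t 20.05 pos [ 0.5335 -0.0158  0.1223] yaw -174.4 q6 -1.794 w 49.9 ft [ 0.486  0.152  0.276 -0.011  0.02  -0.024]
```

View pics/w4.png

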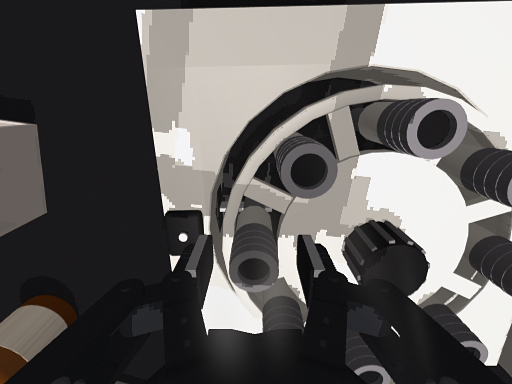

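The sleeve head at (254,267) is centred between the fingers, on the tool axis. I'll grip it.

Call:
{"fn": "arm_command", "kwargs": {
  "steps": [
    [[0,0,2],[0,0,0]],
    [[0,0,0],[0,0,0]],
    [[0,0,0],[0,0,0]],
    [[0,0,0],[0,0,0]],
    [[0,0,0],[0,0,0]],
    [[0,0,0],[0,0,0]]
  ],
  "fingers": 15,
  "newtons": 30
}}

```text
time_s: 20.55
position: [0.5336, -0.0158, 0.1204]
ee_rot: [[-0.995, -0.097, 0.001], [-0.097, 0.995, -0.0], [-0.001, -0.0, -1.0]]
ft_force: [0.0, 1.1, 5.8]
width: 0.289
```

```bash
python3 -c "
from h import *
ft(2)"
```

```text
t 20.65 pos [ 0.5336 -0.0158  0.1204] yaw -174.4 q6 -1.794 w 24.9 ft [-1.101  0.385  5.361  0.129  0.048  0.05 ]
```

Call:
{"fn": "arm_command", "kwargs": {
  "steps": [
    [[0,0,-3],[0,0,0]],
    [[0,0,-6],[0,0,0]],
    [[0,0,-10],[0,0,0]],
    [[0,0,-15],[0,0,0]],
    [[0,0,-20],[0,0,0]],
    [[0,0,-25],[0,0,0]],
    [[0,0,-25],[0,0,0]],
    [[0,0,-20],[0,0,0]],
    [[0,0,-10],[0,0,0]],
    [[4,-20,0],[0,0,0]],
    [[6,-30,0],[0,0,0]],
    [[6,-30,0],[0,0,0]],
    [[6,-30,0],[0,0,0]],
    [[6,-30,0],[0,0,0]],
    [[6,-30,0],[0,0,0]],
    [[3,-20,0],[0,0,0]],
    [[2,-10,0],[0,0,0]],
    [[0,0,0],[0,0,0]],
    [[0,0,0],[0,0,0]],
    [[0,0,0],[0,0,0]]
  ]
}}

```text
time_s: 22.32
position: [0.5138, -0.2174, 0.2534]
ee_rot: [[-0.995, -0.098, -0.0], [-0.098, 0.995, 0.001], [0.0, 0.001, -1.0]]
ft_force: [-0.7, 0.6, -0.9]
width: 0.292
```

```bash
python3 -c "
from h import *
s,im=snap('wrist','w5.png');ft(1);print(s['position'],s['ee_rot'])"
```

```text
t 22.42 pos [ 0.514  -0.2173  0.2536] yaw -174.3 q6 -2.162 w 25.3 ft [ 0.471 -0.141 -0.909  0.01  -0.017  0.001]
[ 0.51379609 -0.21739313  0.25341147] [[-9.95202161e-01 -9.78394647e-02 -3.11646457e-04]
 [-9.78396933e-02  9.95201841e-01  8.30435296e-04]
 [ 2.28901783e-04  8.56942396e-04 -9.99999607e-01]]
```

View pics/w5.png

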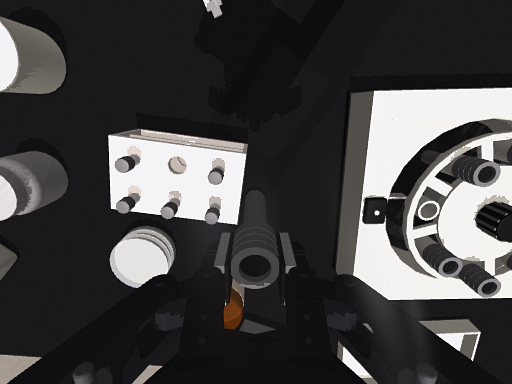

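```bash
python3 - <<'E'
from h import *
c=camera_info("wrist");s=dict(position=np.array([ 0.51379609,-0.21739313,0.25341147]),ee_rot=np.array([[-9.95202161e-01,-9.78394647e-02,-3.11646457e-04],[-9.78396933e-02,9.95201841e-01,8.30435296e-04],[2.28901783e-04,8.56942396e-04,-9.99999607e-01]]))
im=cv2.imread("pics/w5.png");g=cv2.cvtColor(im,6)
sub=g[145:185,155:200];m=(sub<225).astype(np.uint8)
n,l,st,ce=cv2.connectedComponentsWithStats(m);print(st,ce+[155,145])
R=s["ee_rot"]
for uv in((178,164),):
  h=onz(c,*uv,.085,s);print(h,1000*R.T@(h-s["position"]))
# corners and caps
for n,u,v,z in[("FL",109,138,.085),("FR",246,148,.085),("BL",112,208,.085),("BR",239,224,.085),("capL",123,165,.118),("capR",215,178,.118),("cap2L",124,206,.118),("cap2M",169,211,.118),("cap2R",211,217,.118)]: print(n,onz(c,u,v,z,s).round(4))
E
```

```text
[[   0    0   45   40 1491]
 [  27    0   18    3   31]
 [  12   11   20   19  278]] [[176.72837022 164.80751174]
 [192.51612903 145.51612903]
 [176.72661871 164.9676259 ]]
[ 0.50953862 -0.30986699  0.085     ] [ 13.24610764 -91.75792157 168.33593709]
FL [ 0.4867 -0.3894  0.085 ]
FR [ 0.4826 -0.2309  0.085 ]
BL [ 0.5743 -0.392   0.085 ]
BR [ 0.5806 -0.2312  0.085 ]
capL [ 0.5083 -0.3593  0.118 ]
capR [ 0.513 -0.261  0.118]
cap2L [ 0.5555 -0.3609  0.118 ]
cap2M [ 0.5567 -0.3107  0.118 ]
cap2R [ 0.5594 -0.2631  0.118 ]
```

Call:
{"fn": "arm_command", "kwargs": {
  "steps": [
    [[2.6,-17.6,0],[0,0,0]],
    [[4,-25,0],[0,0,0]],
    [[4,-25,0],[0,0,0]],
    [[2,-18,0],[0,0,0]],
    [[1,-7,10],[0,0,0]],
    [[0,0,20],[0,0,0]],
    [[0,0,20],[0,0,0]],
    [[0,0,17],[0,0,0]],
    [[0,0,8],[0,0,0]],
    [[0,0,0],[0,0,0]],
    [[0,0,0],[0,0,0]]
  ]
}}

```text
time_s: 23.33
position: [0.5092, -0.3112, 0.1784]
ee_rot: [[-0.995, -0.098, -0.001], [-0.098, 0.995, 0.001], [0.001, 0.001, -1.0]]
ft_force: [-0.2, 0.4, -0.2]
width: 0.291
```

```bash
python3 -c "
from h import *
s,im=snap('wrist','w6.png');ft(1)
cv2.imwrite('pics/w6c.png',cv2.resize(im[90:300,150:360,::-1],None,fx=2.8,fy=2.8,interpolation=2))"
```

```text
t 23.43 pos [ 0.51   -0.3122  0.1801] yaw -174.4 q6 -2.304 w 25.0 ft [-0.152 -0.048 -0.596 -0.051  0.024 -0.069]
```

View pics/w6c.png

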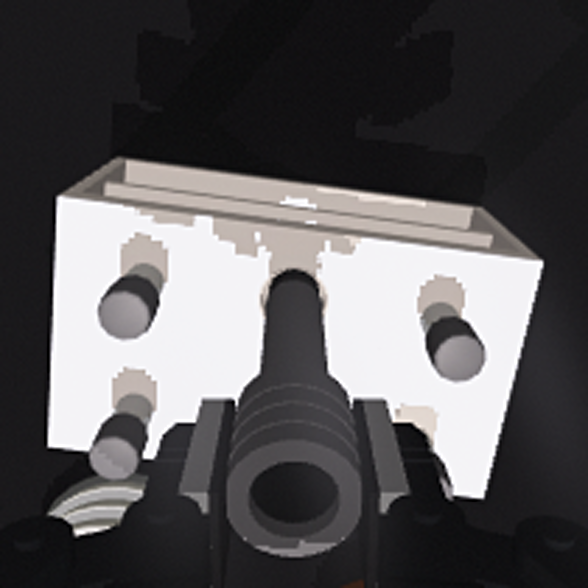

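The stem end hangs over the hole, and the hole's rim shows on both sides at (262..327, 293). It needs a shift of about 1.2 mm in tool y.

Call:
{"fn": "arm_command", "kwargs": {
  "steps": [
    [[0,1.2,0],[0,0,0]],
    [[0,0,8],[0,0,0]],
    [[0,0,8],[0,0,0]],
    [[0,0,8],[0,0,0]],
    [[0,0,6],[0,0,0]],
    [[0,0,0],[0,0,0]],
    [[0,0,0],[0,0,0]]
  ]
}}

```text
time_s: 24.02
position: [0.5142, -0.3128, 0.1558]
ee_rot: [[-0.995, -0.097, 0.013], [-0.098, 0.995, -0.006], [-0.012, -0.007, -1.0]]
ft_force: [5.2, 4.3, 29.4]
width: 0.289
```

```bash
python3 -c "
from h import *
ft(2)"
```

```text
t 24.12 pos [ 0.5142 -0.3128  0.1558] yaw -174.4 q6 -2.302 w 25.1 ft [ 4.773  4.766 29.552  1.068 -0.752 -0.034]
```

Call:
{"fn": "arm_command", "kwargs": {
  "steps": [
    [[0,0,-10],[0,0,0]],
    [[0,0,-10],[0,0,0]],
    [[0,0,-8],[0,0,0]],
    [[0,0,0],[0,0,0]],
    [[0,0,0],[0,0,0]],
    [[0,0,0],[0,0,0]]
  ]
}}

```text
time_s: 24.62
position: [0.5085, -0.3107, 0.1755]
ee_rot: [[-0.995, -0.097, -0.001], [-0.097, 0.995, 0.001], [0.001, 0.001, -1.0]]
ft_force: [-0.3, -0.2, 0.1]
width: 0.29
```

```bash
python3 -c "
from h import *
s,im=snap('wrist','w7.png');ft(1);print(s['position'],s['ee_rot'])
a=cv2.resize(im[90:300,180:330,::-1],None,fx=2.8,fy=2.8,interpolation=2)
b=camera('side')[:,:,::-1][70:220,240:360];b=cv2.resize(b,(400,588),interpolation=2)
cv2.imwrite('pics/w7c.png',np.hstack([a,b][:2])[:, :800])"
```

```text
t 24.72 pos [ 0.5084 -0.3107  0.1754] yaw -174.4 q6 -2.302 w 24.7 ft [ 0.507  1.286 -0.585  0.083 -0.015  0.057]
[ 0.50853768 -0.31073927  0.17553193] [[-9.95290396e-01 -9.69304795e-02 -1.22876953e-03]
 [-9.69315719e-02  9.95290674e-01  8.62892246e-04]
 [ 1.13934230e-03  9.77934927e-04 -9.99998873e-01]]
```

View pics/w7c.png

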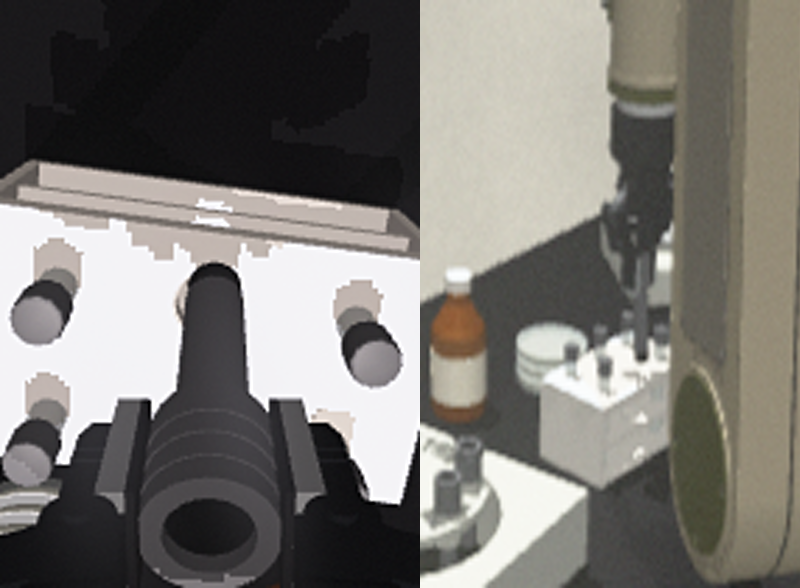

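The sleeve slid up and pitched in the grip: its head top is now at about v=279 in the wrist view, against 267 before. I'll measure its lean against projected reference lines in both views.

```bash
python3 - <<'E'
from h import *
s,im=snap('wrist','w8.png');cw=camera_info('wrist');cs=camera_info('side')
sd=camera('side');p=np.array(s['position']);R=np.array(s['ee_rot'])
def crop(im,x0,y0,w,h,f): return cv2.resize(im[y0:y0+h,x0:x0+w,::-1].copy(),None,fx=f,fy=f,interpolation=2)
f=4;q=proj(cs,p+[0,0,-.03]);x0,y0=int(q[0]-45),int(q[1]-70);b=crop(sd,x0,y0,95,140,f)
L=lambda a,x0,y0,P,ci,st,col:cv2.polylines(a,[np.array([((proj(ci,t,st)-[x0,y0]+.5)*f).astype(int) for t in P])],0,col,1)
for dx in(-.02,.02):L(b,x0,y0,[p+[dx*.75,dx*.66,.03],p+[dx*.75,dx*.66,-.09]],cs,None,(0,0,255))
X0,Y0=205,160;a=crop(im,X0,Y0,100,140,f)
h=np.array([.5098,-.3108,.085]);t=np.linspace(0,2*np.pi,40)
L(a,X0,Y0,[h+.011*np.array([np.cos(x),np.sin(x),0]) for x in t],cw,s,(0,0,255))
print(p,np.round((proj(cw,h,s)-[X0,Y0])*f),np.round((q-[x0,y0])*f), x0,y0)
for dz in(.03,.0,-.03,-.067):print(dz,np.round((proj(cs,p+[0,0,dz])-[x0,y0])*f))
cv2.imwrite('pics/w8c.png',np.hstack([a,b]))
E
```

```text
[ 0.50850835 -0.31070128  0.17550756] [199. 150.] [181. 281.] 259 81
0.03 [185. 220.]
0.0 [183. 251.]
-0.03 [181. 281.]
-0.067 [179. 317.]
```

View pics/w8c.png

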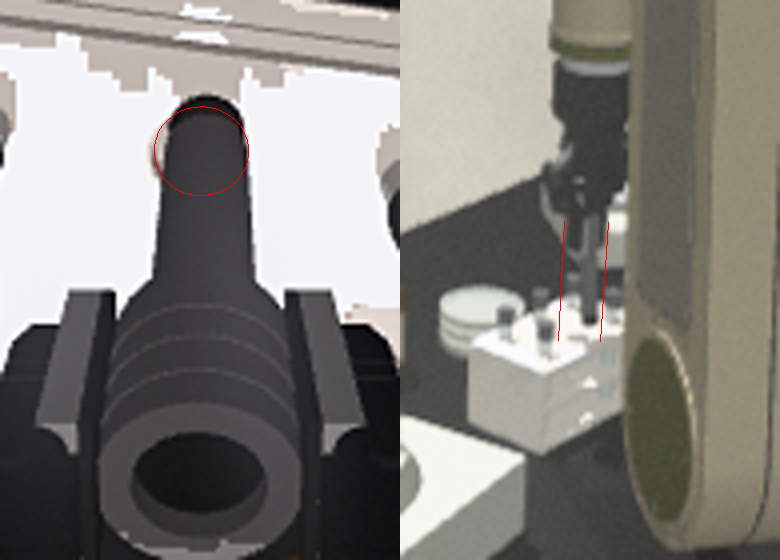

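Call:
{"fn": "arm_command", "kwargs": {
  "steps": [
    [[-0.8,-1.1,-2],[0,0,0]],
    [[-0.8,-1.1,-2],[0,-0.055,0]],
    [[0,0,0],[0,-0.055,0]],
    [[0,0,0],[0,0,0]],
    [[0,0,0],[0,0,0]],
    [[0,0,0],[0,0,0]]
  ],
  "newtons": 35
}}

```text
time_s: 25.37
position: [0.5107, -0.3131, 0.1808]
ee_rot: [[-0.989, -0.097, 0.108], [-0.096, 0.995, 0.01], [-0.108, -0.0, -0.994]]
ft_force: [1.1, 0.7, -0.6]
width: 0.291
```

```bash
cat > chk.py <<'E'
from h import *
import sys
s,im=snap('wrist','w9.png');cw=camera_info('wrist');cs=camera_info('side')
sd=camera('side');p=np.array(s['position']);f=4
def crop(im,x0,y0,w,h): return cv2.resize(im[y0:y0+h,x0:x0+w,::-1].copy(),None,fx=f,fy=f,interpolation=2)
def L(a,x0,y0,P,ci,st,col): cv2.polylines(a,[np.array([((proj(ci,t,st)-[x0,y0]+.5)*f).astype(int) for t in P])],0,col,1)
q=proj(cs,p+[0,0,-.03]);x0,y0=int(q[0]-45),int(q[1]-70);b=crop(sd,x0,y0,95,140)
for dx in(-.02,.02):L(b,x0,y0,[p+[dx*.75,dx*.66,.03],p+[dx*.75,dx*.66,-.09]],cs,None,(0,0,255))
X0,Y0=205,160;a=crop(im,X0,Y0,100,140)
h=np.array([.5098,-.3112,.085]);t=np.linspace(0,2*np.pi,40)
for r,z in((.011,0),(.0085,float(sys.argv[1]))): L(a,X0,Y0,[h+[r*np.cos(x),r*np.sin(x),z] for x in t],cw,s,(0,0,255) if z==0 else (0,200,0))
cv2.imwrite('pics/%s.png'%sys.argv[2],np.hstack([a,b]));ft(1);print(s['ee_rot'])
E
python3 chk.py 0.0175 w9c
```

```text
t 25.52 pos [ 0.5112 -0.3129  0.1806] yaw -174.4 q6 -2.365 w 24.7 ft [ 0.148  0.329 -0.056  0.01   0.106 -0.008]
[[-9.89445808e-01 -9.66581765e-02  1.07954575e-01]
 [-9.61008403e-02  9.95317629e-01  1.03655964e-02]
 [-1.08451011e-01 -1.18329443e-04 -9.94101788e-01]]
```

View pics/w9c.png

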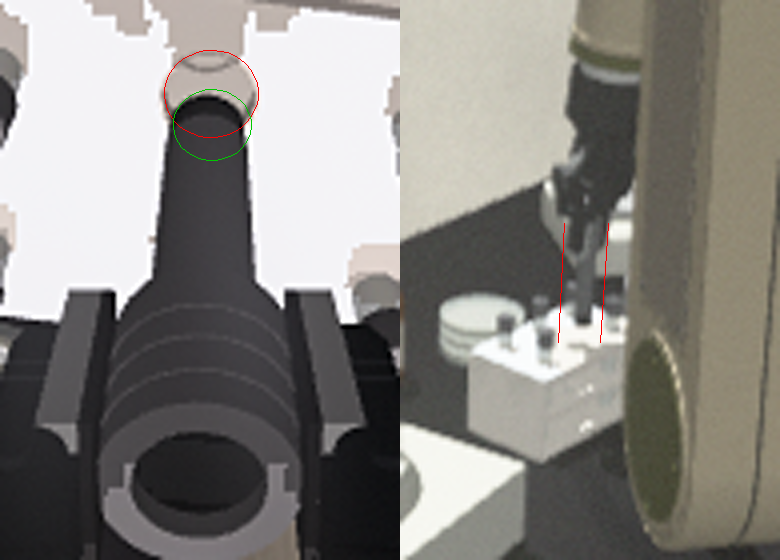

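The stem now runs parallel to the vertical lines, and its foot at (207,131) sits over the hole ring apart from about 1 mm in tool y.

Call:
{"fn": "arm_command", "kwargs": {
  "steps": [
    [[0,1,0],[0,0,0]],
    [[0.77,0,7],[0,0,0]],
    [[0.77,0,7],[0,0,0]],
    [[0.55,0,5],[0,0,0]],
    [[0.55,0,5],[0,0,0]],
    [[0.55,0,5],[0,0,0]],
    [[0.55,0,5],[0,0,0]],
    [[0,0,0],[0,0,0]]
  ]
}}

```text
time_s: 26.18
position: [0.5103, -0.3116, 0.1448]
ee_rot: [[-0.989, -0.097, 0.108], [-0.096, 0.995, 0.012], [-0.109, 0.001, -0.994]]
ft_force: [2.0, -0.3, -1.9]
width: 0.293
```

```bash
python3 -c "
from h import *
ft(2)"
```

```text
t 26.28 pos [ 0.5106 -0.3119  0.1461] yaw -174.4 q6 -2.369 w 25.3 ft [ 1.084  0.546 -0.814 -0.002 -0.051 -0.022]
```

Call:
{"fn": "arm_command", "kwargs": {
  "steps": [
    [[0.77,0,7],[0,0,0]],
    [[0.77,0,7],[0,0,0]],
    [[0.77,0,7],[0,0,0]],
    [[0.77,0,7],[0,0,0]],
    [[0.77,0,7],[0,0,0]],
    [[0.77,0,7],[0,0,0]],
    [[0.5,0,5],[0,0,0]],
    [[0,0,0],[0,0,0]],
    [[0,0,0],[0,0,0]]
  ]
}}

```text
time_s: 27.03
position: [0.5107, -0.3117, 0.0986]
ee_rot: [[-0.989, -0.097, 0.109], [-0.096, 0.995, 0.011], [-0.109, 0.001, -0.994]]
ft_force: [0.7, 0.6, -1.4]
width: 0.295
```

```bash
python3 -c "
from h import *
ft(2)"
```

```text
t 27.13 pos [ 0.5108 -0.312   0.0993] yaw -174.4 q6 -2.377 w 24.7 ft [ 0.304 -0.424 -0.191  0.006  0.031 -0.024]
```

Call:
{"fn": "arm_command", "kwargs": {
  "steps": [
    [[0.5,0,4],[0,0,0]],
    [[0,0,0],[0,0,0]]
  ]
}}

```text
time_s: 27.3
position: [0.5106, -0.3119, 0.0947]
ee_rot: [[-0.989, -0.097, 0.109], [-0.096, 0.995, 0.011], [-0.11, 0.0, -0.994]]
ft_force: [1.3, 0.1, -1.6]
width: 0.291
```

Call:
{"fn": "arm_command", "kwargs": {
  "steps": [
    [[0,0,0],[0,0,0]],
    [[0,0,0],[0,0,0]],
    [[0,0,0],[0,0,0]],
    [[0,0,0],[0,0,0]],
    [[0,0,-8],[0,0,0]],
    [[-1,0,-15],[0,0,0]],
    [[-3,0,-25],[0,0,0]],
    [[-3,0,-30],[0,0.055,0]],
    [[0,0,-30],[0,0.055,0]],
    [[0,0,-30],[0,0,0]],
    [[0,0,0],[0,0,0]],
    [[0,0,0],[0,0,0]]
  ],
  "fingers": 38
}}

```text
time_s: 28.3
position: [0.509, -0.3132, 0.237]
ee_rot: [[-0.995, -0.097, 0.005], [-0.097, 0.995, -0.003], [-0.004, -0.004, -1.0]]
ft_force: [-0.6, -1.5, -0.4]
width: 0.447
```

```bash
python3 -c "
from h import *
s,im=snap('wrist','w10.png');ft(1);print(s['position'],s['ee_rot'])
cw=camera_info('wrist');print(proj(cw,[.5098,-.3112,.115],s),proj(cw,[.5098,-.3112,.125],s))
cv2.imwrite('pics/w10c.png',cv2.resize(im[:,100:420,::-1],None,fx=1.5,fy=1.5))"
```

```text
t 28.4 pos [ 0.5072 -0.3121  0.2329] yaw -174.4 q6 -2.306 w 37.9 ft [-0.188 -0.354 -0.613 -0.007  0.029 -0.011]
[ 0.50903614 -0.31319962  0.23698111] [[-0.99523017 -0.0974356   0.00481751]
 [-0.09745279  0.9952341  -0.00347094]
 [-0.00445636 -0.00392386 -0.99998237]]
[257.40930596 186.4883488 ] [257.482292  189.4625062]
```

View pics/w10c.png

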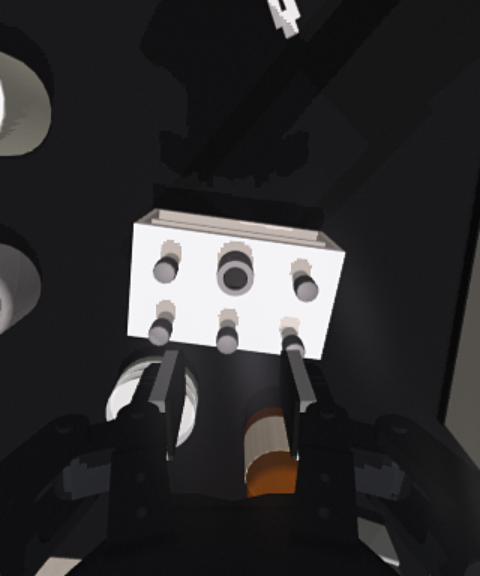

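Seen from above, the sleeve hangs home in the rack: its head top is at (256.7,184.7) in the full image, against (257.4,186.5) predicted for fully seated. Back to the knob.

Call:
{"fn": "arm_command", "kwargs": {
  "steps": [
    [[-5.2,33.4,-4],[0,0,0]],
    [[-5.2,33.4,-4],[0,0,0]],
    [[-5.2,33.4,-4],[0,0,0]],
    [[-5.2,33.4,-4],[0,0,0]],
    [[-5.2,33.4,0],[0,0,0]],
    [[-5.2,33.4,0],[0,0,0]],
    [[-5.2,33.4,0],[0,0,0]],
    [[-5.2,33.4,0],[0,0,0]],
    [[-5.2,33.4,0],[0,0,0]],
    [[-5.2,33.4,0],[0,0,0]],
    [[-5.2,33.4,0],[0,0,0]],
    [[0,0,0],[0,0,0]]
  ],
  "fingers": 60
}}

```text
time_s: 29.4
position: [0.5274, 0.0641, 0.2474]
ee_rot: [[-0.995, -0.101, -0.003], [-0.101, 0.995, 0.002], [0.003, 0.003, -1.0]]
ft_force: [-0.5, -1.5, 0.3]
width: 0.702
```

Call:
{"fn": "arm_command", "kwargs": {
  "steps": [
    [[0,0,0],[0,0,0.122]],
    [[0,0,0],[0,0,0.122]],
    [[0,0,0],[0,0,0.122]],
    [[0,0,0],[0,0,0.122]],
    [[0,0,0],[0,0,0.122]],
    [[0,0,0],[0,0,0.122]],
    [[0,0,0],[0,0,0.122]],
    [[0,0,0],[0,0,0.122]],
    [[0,0,0],[0,0,0.122]],
    [[0,0,0],[0,0,0.122]],
    [[0,0,0],[0,0,0.122]],
    [[0,0,0],[0,0,0.122]],
    [[0,0,0],[0,0,0.122]],
    [[0,0,0],[0,0,0.122]],
    [[0,0,0],[0,0,0.122]],
    [[0,0,0],[0,0,0.122]],
    [[0,0,0],[0,0,0.122]],
    [[0,0,0],[0,0,0.122]],
    [[0,0,0],[0,0,0]],
    [[0,0,0],[0,0,0]]
  ]
}}

```text
time_s: 31.07
position: [0.528, 0.0584, 0.248]
ee_rot: [[0.501, 0.866, -0.002], [0.866, -0.501, -0.0], [-0.001, -0.002, -1.0]]
ft_force: [-0.0, -0.6, 1.3]
width: 0.707
```

```bash
python3 -c "
from h import *
ft(2);s=state();print(1000*np.array(s['ee_rot']).T@(np.array([.5288,.0587,.1226])-s['position']))"
```

```text
t 31.17 pos [0.5284 0.0586 0.2485] yaw 60.0 q6 0.538 w 60.1 ft [ 0.193  0.285 -0.993  0.014 -0.031  0.027]
[  0.36009118   0.50426224 125.93906765]
```

Call:
{"fn": "arm_command", "kwargs": {
  "steps": [
    [[0.4,0.5,15],[0,0,0]],
    [[0,0,25],[0,0,0]],
    [[0,0,25],[0,0,0]],
    [[0,0,25],[0,0,0]],
    [[0,0,20],[0,0,0]],
    [[0,0,14],[0,0,0]],
    [[0,0,0],[0,0,0]]
  ]
}}

```text
time_s: 31.75
position: [0.5266, 0.0588, 0.1211]
ee_rot: [[0.501, 0.865, -0.007], [0.865, -0.502, -0.0], [-0.004, -0.006, -1.0]]
ft_force: [-1.0, 1.3, -0.3]
width: 0.707
```

Call:
{"fn": "arm_command", "kwargs": {
  "steps": [
    [[0,0,0],[0,0,0]],
    [[0,0,0],[0,0,0]],
    [[0,0,0],[0,0,0]],
    [[0,0,0],[0,0,0]],
    [[0,0,0],[0,0,0]],
    [[0,0,0],[0,0,-0.02]],
    [[0,0,0],[0,0,-0.04]],
    [[0,0,0],[0,0,-0.05]],
    [[0,0,0],[0,0,-0.05]],
    [[0,0,0],[0,0,-0.05]],
    [[0,0,0],[0,0,-0.05]],
    [[0,0,0],[0,0,-0.05]],
    [[0,0,0],[0,0,-0.05]],
    [[0,0,0],[0,0,-0.05]],
    [[0,0,0],[0,0,-0.05]],
    [[0,0,0],[0,0,-0.05]],
    [[0,0,0],[0,0,-0.05]],
    [[0,0,0],[0,0,-0.05]],
    [[0,0,0],[0,0,-0.04]],
    [[0,0,0],[0,0,-0.02]]
  ],
  "fingers": 20,
  "newtons": 50
}}

```text
time_s: 33.42
position: [0.5286, 0.0596, 0.1269]
ee_rot: [[-0.145, 0.989, -0.002], [0.989, 0.145, 0.001], [0.001, -0.001, -1.0]]
ft_force: [-9.3, 2.1, 4.6]
width: 0.399
```

```bash
python3 -c "
from h import *
ft(3)"
```

```text
t 33.57 pos [0.5287 0.0596 0.1269] yaw 98.2 q6 -0.128 w 34.1 ft [-9.313  2.278  4.991  0.316  1.651  0.083]
```

Call:
{"fn": "arm_command", "kwargs": {
  "steps": [
    [[0,-0.9,-0.4],[0,0,-0.05]],
    [[0,0,0],[0,0,-0.05]],
    [[0,0,0],[0,0,-0.05]],
    [[0,0,0],[0,0,-0.05]],
    [[0,0,0],[0,0,-0.05]],
    [[0,0,0],[0,0,-0.05]],
    [[0,0,0],[0,0,-0.05]],
    [[0,0,0],[0,0,-0.05]],
    [[0,0,0],[0,0,-0.05]],
    [[0,0,0],[0,0,-0.05]],
    [[0,0,0],[0,0,-0.05]],
    [[0,0,0],[0,0,-0.05]],
    [[0,0,0],[0,0,-0.05]],
    [[0,0,0],[0,0,-0.05]],
    [[0,0,0],[0,0,-0.05]],
    [[0,0,0],[0,0,-0.05]],
    [[0,0,0],[0,0,-0.05]],
    [[0,0,0],[0,0,-0.05]],
    [[0,0,0],[0,0,-0.05]],
    [[0,0,0],[0,0,-0.05]]
  ]
}}

```text
time_s: 35.23
position: [0.528, 0.0591, 0.1269]
ee_rot: [[-0.911, 0.413, -0.001], [0.413, 0.911, 0.0], [0.001, -0.0, -1.0]]
ft_force: [-6.8, 0.5, 0.5]
width: 0.399
```

```bash
python3 -c "
from h import *
ft(3)"
```

```text
t 35.38 pos [0.528  0.0591 0.1269] yaw 155.5 q6 -1.129 w 33.7 ft [-6.782  0.51   1.     0.052  1.119  0.022]
```

Call:
{"fn": "arm_command", "kwargs": {
  "steps": [
    [[0,0,0],[0,0,-0.05]],
    [[0,0,0],[0,0,-0.05]],
    [[0,0,0],[0,0,-0.05]],
    [[0,0,0],[0,0,-0.05]],
    [[0,0,0],[0,0,-0.05]],
    [[0,0,0],[0,0,-0.05]],
    [[0,0,0],[0,0,-0.05]],
    [[0,0,0],[0,0,-0.05]],
    [[0,0,0],[0,0,-0.05]],
    [[0,0,0],[0,0,-0.05]],
    [[0,0,0],[0,0,-0.05]],
    [[0,0,0],[0,0,-0.05]],
    [[0,0,0],[0,0,-0.05]],
    [[0,0,0],[0,0,-0.05]],
    [[0,0,0],[0,0,-0.05]],
    [[0,0,0],[0,0,-0.05]],
    [[0,0,0],[0,0,-0.05]],
    [[0,0,0],[0,0,-0.03]],
    [[0,0,0],[0,0,-0.02]],
    [[0,0,0],[0,0,0]]
  ]
}}

```text
time_s: 37.05
position: [0.528, 0.0584, 0.1269]
ee_rot: [[-0.89, -0.456, -0.001], [-0.456, 0.89, -0.001], [0.001, -0.0, -1.0]]
ft_force: [-7.6, -2.3, 1.3]
width: 0.403
```

```bash
python3 -c "
from h import *
ft(3)"
```

```text
t 37.2 pos [0.528  0.0584 0.1269] yaw -153.0 q6 -2.028 w 34.3 ft [-6.914 -2.26   1.29  -0.468  1.083  0.024]
```

Call:
{"fn": "arm_command", "kwargs": {
  "steps": [
    [[0,0,0],[0,0,0]],
    [[0,0,0],[0,0,0]],
    [[0,0,0],[0,0,0]],
    [[0,0,0],[0,0,0]],
    [[0,0,-10],[0,0,0]],
    [[0,0,-20],[0,0,0]],
    [[0,0,-30],[0,0,0]],
    [[0,0,-30],[0,0,0]],
    [[0,0,-30],[0,0,0]],
    [[0,0,-25],[0,0,0]],
    [[0,0,-5],[0,0,0]],
    [[0,0,0],[0,0,0]],
    [[0,0,0],[0,0,0]],
    [[0,0,0],[0,0,0]]
  ],
  "fingers": 58
}}

```text
time_s: 38.37
position: [0.5278, 0.0589, 0.2743]
ee_rot: [[-0.891, -0.454, -0.002], [-0.454, 0.891, 0.0], [0.002, 0.001, -1.0]]
ft_force: [0.1, -0.0, 0.1]
width: 0.682
```

```bash
python3 -c "
from h import *
s,im=snap('wrist','w11.png');ft(1)
t=camera('side')
cv2.imwrite('pics/w11c.png',np.hstack([im[:,:,::-1][:,60:460],cv2.resize(t[90:245,180:340,::-1],(396,384),interpolation=2)]))"
```

```text
t 38.47 pos [0.5277 0.0589 0.2739] yaw -153.0 q6 -2.027 w 57.9 ft [-0.98   0.47  -0.011 -0.064 -0.008 -0.017]
```

View pics/w11c.png

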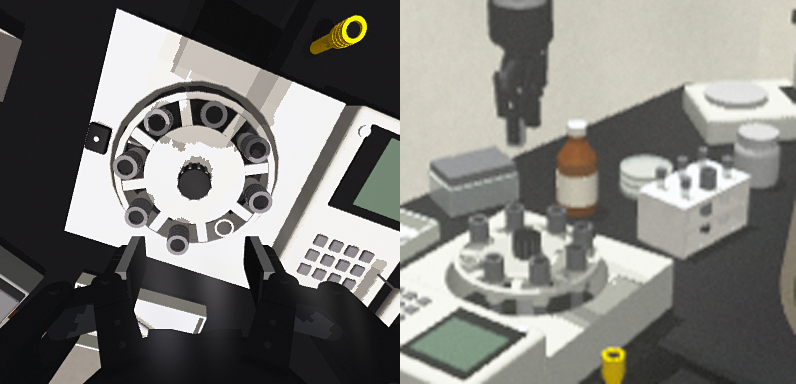

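Seven sleeves are seated in the wheel and the empty socket at (284,228) is at 59°. One sleeve hangs in the rack and the arm is clear.

```bash
python3 -c "
from rig import *
print(job_done())"
```

```text
the job is handed in; nothing more can be done
None
```

The job is handed in. The low sleeve hangs in the rack's empty hole, and the wheel has made more than one full turn, though no verdict came back.

- **Finding the drag:** I turned the wheel anticlockwise by its knob, testing each sleeve at the finger. Five passed freely, at about ±0.05 N m. The sixth raised the torque to 0.31 N m, which is about 3.5–4 N at the sleeve. I stopped there and eased back slightly.
- **Moving the sleeve:** I lifted that sleeve out and carried it to the rack. The first try at the hole caught the rim with about 30 N, and the sleeve slid and tilted in the grip. I backed off, tilted the tool to set the sleeve upright again, and the second try went in freely.
- **Final turn:** I turned the wheel on to about 387° in all (6.75 rad), worked out from the pictures. I felt no contact-like rise in drag at the stops I checked.

In the last pictures, seven sleeves are seated, the head in the rack is within about 2 pixels of the fully seated position, and the arm is clear. The bystanders in view look undisturbed. I did not measure the upright tilt in the rack separately.

I viewed 13 pictures, three over the budget of 10. The extra ones went on mending the rack fit and the final check.

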